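# Put the TV headphones on charge

### The job

Pick the headphones up off the round caddy and lower them gently over the middle of the charging dock's horizontal bar, so that the band hangs on the bar squarely with one ear cup on each side and nothing else holding it up. Then, once they hang there by themselves, turn the dock's selector knob clockwise so that its pointer stands at the two-dot mark. Leave the other things on the cabinet and caddy where they are, and do not knock the headphones over.

Things in the scene. Friction and masses are not known exactly. Their poses are not given: they have to be found in the camera images.
- headphones: Black rigid headphones standing on their two ear cups on the caddy: 164 mm wide (own x, cup to cup), 52 deep (y), 143 high, 0.18 kg. Origin: midway between the cups at their undersides; z up. 108 mm gap between the cups, cups 64 high. A half turn about z makes no difference. Grip the crown from above across its 34 mm width, not deeper than its 18 mm, or the fingers meet the bar.
- crown_top (a point): Centre of the top face of the headphones' crown, 143 mm above their origin. The crown is the flat padded top of the band: 60 mm (x) x 34 mm (y) x 18 mm thick.
- crown_under (a point): Centre of the underside of the crown, 125 mm above the headphones' origin: this rests on the bar.
- caddy: Round white melamine caddy, 320 mm across, top 30 mm above the cabinet; it does not turn. Origin: centre of its underside. It may stand left or right of the dock.
- dock: Fixed charging dock: grey base 120 mm (own x) x 320 (own y) x 22 high. Origin: centre of its underside, on the cabinet top. A round aluminium bar, 18 mm thick, 183 long, runs along own y, top at 155 mm, on two 14 mm posts at own y = -20 and +145 mm that do not rise above it. The knob stands at own y = -105 mm on the base. Swung up to 0.4 rad either way.
- bar_mid (a point): Middle of the bar on its top line (own x 0, own y 62.5 mm, 155 mm above the dock's underside); axes as the dock's.
- selector_axis (a point): Top of the selector knob on its axis, 56 mm above the cabinet; axes as the dock's. The knob: black disc 60 mm across, top at 32 mm height, and on it an upright grip bar 56 mm long, 14 wide, from 32 to 56 mm height. A white line on one half of the bar is the pointer. White dots on the base around it mark the settings: one, two or three dots.
- selector (a joint): Knob angle in rad, growing clockwise seen from above. At 0 the pointer points along the dock's -x (to the robot) at the one dot; at 1.4 at the two dots (about dock +y); at 2.8 at the three dots (stop). At angle q the pointer points along (-cos q, sin q) in the dock's x, y. It stays where it is left; it starts between 0 and 0.6.
- remote_long: Bystander: black remote control with rows of round keys, 180 x 45 x 18 mm, lying on the caddy. Origin: centre of its underside.
- remote_short: Bystander: black remote control, 130 x 40 x 18 mm, lying near the far edge of the cabinet. Origin: centre of its underside.
- trinket_box: Bystander: white ceramic box with closed hinged lid, 79 x 64 x 43 mm, on the caddy. Origin: centre of its underside.
- spinner: Bystander: chrome three-lobed fidget spinner, about 75 mm across, 12 mm thick, on the caddy. Origin: centre of its underside.
- battery_tester: Bystander: grey plastic battery tester, 110 x 65 x 30 mm, near the far edge. Origin: centre of its underside.
- mug: Bystander: white ceramic mug, 80 mm wide, 90 mm high, near the far edge. Origin: centre of its underside.
- glasses_case: Bystander: grey glasses case, 160 x 60 x 42 mm, at the right-hand side (-y). Origin: centre of its underside.
Mind the look-alikes: they are no part of the job. What is shaped like the headphones but green or red is not meant.

How it is judged (in metres and radians):
On the way, in this order (a step that is already met when the one before it is completed fails the run):
1. the headphones hang still over the middle of the bar, released (x of crown_under in the frame of bar_mid between -0.025 and 0.025 m and y of crown_under in the frame of bar_mid between -0.055 and 0.055 m and z of crown_under in the frame of bar_mid between -0.006 and 0.008 m and angle between headphones's own z axis and vertical below 0.25 rad and angle between the x axis of headphones and the x axis of dock, either way round below 0.35 rad and contact force between headphones and dock above 0.5 N and contact force between headphones and the fingers below 0.1 N and linear speed of headphones below 0.05 m/s and angular speed of headphones below 0.5 rad/s), for 0.3 s.
2. the selector's pointer stands at the two-dot mark (value of joint selector between 1.25 and 1.55 rad), for 0.2 s.
At the end, for the whole second after the job is handed in: Headphones hang released and still on the bar: underside of crown within 25 mm of it sideways, 55 mm of its middle along it, -6 to +8 mm of its top; tilt under 0.25 rad; square to it within 0.35 rad; resting on the dock. Selector still, at 1.25 to 1.55 rad (two dots = 1.4) (all of step 1 and all of step 2 and velocity of joint selector below 0.1 rad/s); the robot touches nothing.
It fails at once if the headphones strike the dock with more than 40 N (contact force between headphones and dock above 40 N).
It fails at once if the headphones are knocked over (tilted beyond 1 rad) (angle between headphones's own z axis and vertical above 1 rad).
It fails at once if another thing is moved by more than 30 mm (distance of any of remote_long, remote_short, trinket_box, spinner, battery_tester, mug, glasses_case from where it was at the start of the episode above 0.03 m).
It also fails if it takes over 64 s, if anything falls off the work surface, if the arm or the gripper's body presses on something with over 40 N, if the wrist force passes 120 N, or if a joint passes its speed limit or range.

### The arm

A 6-joint arm with a two-finger parallel gripper is mounted at the origin on the work surface. World frame = base frame: x ahead of the robot, y to its left, z up, the work surface at z = 0. Lengths are in m, angles in degrees, forces in N, time in s.
With the tool pointing down it reaches from about 0.4 to 0.825 m from the base axis. Payload 7 kg.
Tool frame: the origin (TCP) lies on the centre line of the jaws, within the pads' length; the fingertips stand ctrl.tips_ahead ahead of it and the grasp point (between the pads) is the TCP (ctrl.tips_ahead is the distance from the TCP to the fingertips, in m); z points along the fingers, y is the line along which they close (so a half turn about z gives the same grasp; the last joint's range is limited). The gripper opens to 85 mm and grips with 20 to 120 N. Pads are 22 mm wide; open, the fingers measure 114 mm over their backs; the gripper's body (76 mm by 85 mm) begins 54 mm behind the grasp point. The pads swing forward as they close: fully open they stand 13 mm farther back than shut.
Start: joints at [-54.311, 20.546, 0.682, 0, -70.136, -16.507], TCP at [0.222, -0.638, 0.25] pointing down, gripper open.
Joint ranges: [-176.03, 176.03], [-82.01, 121.73], [-58.28, 71.71], [-173.87, 95.51], [-174.79, -0.11], [-173.66, 173.66]. Speed limits (degrees/s): [136.94, 136.94, 172.46, 180, 180, 180].

### API

Orientations are given as [roll, pitch, yaw] about the fixed x, y, z axes, in that order (R = Rz(yaw) Ry(pitch) Rx(roll)).
In Python, from rig import ctrl gives the robot as it stands.
- The arm moves only by the tool play_rows, never from a script. Its argument "deltas" is a list of rows, each a list of 7 numbers: the finger opening in cm, from 0 to 8.54, then the shift along the tool's x, y, z in cm, then the turn, a rotation vector about the tool's x, y, z in degrees. A call has 1 to 10 rows; each row shifts and turns the commanded pose from where the row before left it, along the tool's axes as they then stand; what a row does not reach is not made up. A row lasts 1/10 s, in which the tool goes at most 50 mm and 8.59 degrees, less where a joint would pass 70% of its speed; a pose out of reach is approached as far as the arm can. A call is refused whole if a number of a shift passes 5 or a number of a turn 8.59, either way. A call with a gripper value outside its range is refused whole. The fingers move at their own pace and stop on an object; the grip force is fixed at half the most. Time passes only in rows, so rows that do not move let the fingers close. It gives the time, the measured TCP pose, the force, the opening and the grip force at its end, in the units of the state.
- ctrl.get_state(): the state, without advancing time (a new reading comes with each control period).
- ctrl.camera(name): name is "side" or "top" or "wrist"; returns a dict with "frame" (400x640x3 uint8, blue, green, red), "mtx" (3x3 intrinsics, pixels), "eye" and "rotation" of the camera in the world; the wrist camera has in their place "mount" (4x4, takes a point from camera to tool coordinates, whose origin is the TCP and whose axes are the flange's). Camera axes: x right, y down, z forward; pixel columns grow to the right and rows downward; lengths in m; the calibration is good to about 2 mm. A picture is of the moment at which its call begins: read the wrist's pose just before it. There is no depth.
- ctrl.sign_off(): hands the job in; it is judged then, once.
The state is a dict: "t": time; "joint_pos": joint angles; "qd": joint speeds; "effort": joint torques, N m; "eef_pos": TCP position; "ee_rot": TCP orientation; "wrist_force": force on the tool from outside, world axes, zero at the start; "wrist_torque": the same for the moment, N m; "gripper_width": finger opening in m; "finger_force": force on a finger pad.
Only numpy, scipy, OpenCV 4.12 (cv2) and the standard library are available. Lean on these libraries where they do the work, as an engineer would, in place of code of your own. Each camera call takes 0.05 s, during which the arm holds its last target. There are 200 camera calls.

## Working session

There is one attempt and no reset: what is moved stays moved. The work goes in short steps, Python scripts to look and compute and a tool call to move; the robot and the scene stay as the last step left them, time stands still between calls to the robot, and variables do not carry over. Pictures are saved under pics/ and viewed, at most 10 in all, crops included, and the job is handed in when it is done.

Besides the shell and the picture viewer there is one more tool, called after "Request:" as name(argument=value, ...) on one line, values as JSON. play_rows: Moves the arm, as the interface text tells. Its arguments: {"type":"object","properties":{"deltas":{"type":"array"}},"required":["deltas"]}

```bash
mkdir -p pics
python3 - <<'E'
from rig import ctrl
import cv2,pickle
s=ctrl.get_state();print(s['t'],s['eef_pos'],s['ee_rot'],ctrl.tips_ahead)
d={}
for n in("top","side"):
    c=ctrl.camera(n);d[n]=c;cv2.imwrite(f"pics/{n}0.png",c['frame']);print(n,c['mtx'],c['eye'],c['rotation'])
pickle.dump(d,open('c0.pkl','wb'))
E
```

```text
0.0 [ 0.22161437 -0.63708548  0.24935398] [ 1.79902541e+02 -9.06421230e-03 -1.60823306e+02] 0.019
top [[370.21097166   0.         317.59540889]
 [  0.         370.21097166 195.74215179]
 [  0.           0.           1.        ]] [ 0.43874516 -0.08744422  1.06834102] [-177.83399986   -2.41969345  -90.45979803]
side [[494.21911484   0.         316.83077168]
 [  0.         494.21911484 205.09220227]
 [  0.           0.           1.        ]] [-0.24230849 -0.80010103  1.20552334] [-1.36764969e+02 -1.20632489e-01 -4.70591574e+01]
```

View pics/top0.png

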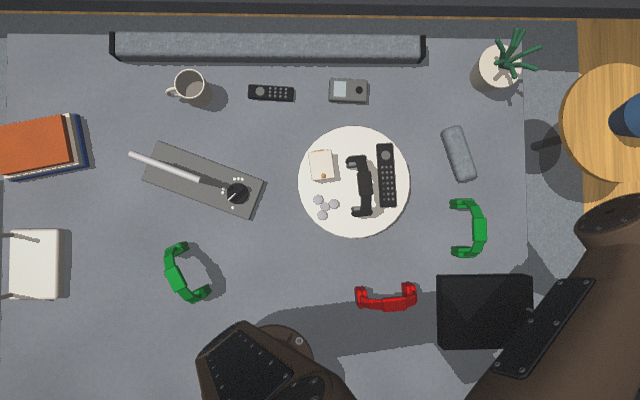

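View pics/side0.png

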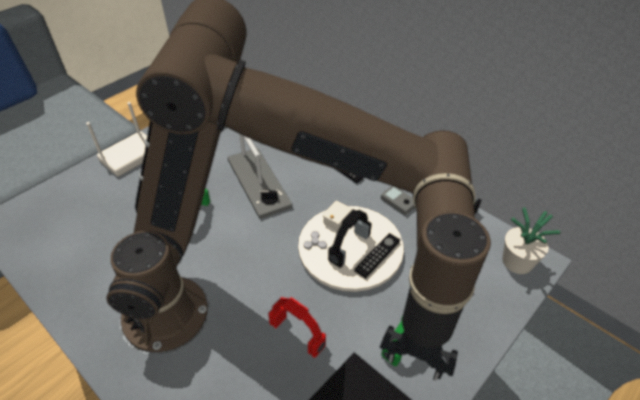

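The top view shows four headphone shapes: black at (362,186) on the white caddy, green at (187,272) and (468,228), and red at (387,297). Only the black one on the caddy fits the description. The dock is at (205,180), with its knob at (237,193). The side view shows the same black one at (348,235). I'll confirm it in one crop.

```bash
cat > h.py <<'E'
import numpy as np,cv2
from scipy.spatial.transform import Rotation as Ro
def R(a): return Ro.from_euler('xyz',a,degrees=True).as_matrix()
def onplane(c,uv,z,Rw=None,eye=None):
    Rw=R(c['rotation']) if Rw is None else Rw; eye=np.array(c['eye']) if eye is None else eye
    uv=np.atleast_2d(np.array(uv,float)); d=np.c_[uv,np.ones(len(uv))]@np.linalg.inv(c['mtx']).T@Rw.T
    return eye+d*((z-eye[2])/d[:,2])[:,None]
def proj(c,P):
    q=(np.atleast_2d(P)-c['eye'])@R(c['rotation'])@np.array(c['mtx']).T
    return q[:,:2]/q[:,2:]
E
python3 - <<'E'
import pickle,cv2,numpy as np
from h import *
d=pickle.load(open('c0.pkl','rb'));c=d['top'];f=c['frame']
cv2.imwrite('pics/crop.png',cv2.resize(f[130:245,120:420],None,fx=2.6,fy=2.6,interpolation=cv2.INTER_CUBIC))
g=f.max(2)
m=np.zeros_like(g);m[150:222,340:376]=(g[150:222,340:376]<60)
n,l,st,ce=cv2.connectedComponentsWithStats(m);print(st[1:],ce[1:])
for x in ((252,218),(154,140),(266,182),(142,182)): print(x,onplane(c,x,.022))
# base mask
hsv=cv2.cvtColor(f,cv2.COLOR_BGR2HSV);print(f[200,215],f[230,215],f[160,165],f[165,165],f[208,215])
print('white bar',f[165,165],f[157,140],f[172,180])
E
```

```text
[[346 156  22  16 109]
 [357 164   2   2   2]
 [358 167   2   2   2]
 [358 169   4   4   7]
 [363 169   1   2   2]
 [352 172  21  45 245]
 [358 175   1   4   4]
 [363 177   1   1   1]
 [366 178   1   1   1]
 [359 184   2   5   6]
 [364 187   1   1   1]
 [366 186   4   2   4]
 [364 189   1   1   1]
 [365 193   1   1   1]
 [358 211   1   1   1]] [[358.4587156  160.80733945]
 [357.5        164.5       ]
 [358.5        167.5       ]
 [359.57142857 170.42857143]
 [363.         169.5       ]
 [365.1755102  202.6       ]
 [358.         176.5       ]
 [363.         177.        ]
 [366.         178.        ]
 [359.16666667 186.16666667]
 [364.         187.        ]
 [367.5        186.25      ]
 [364.         189.        ]
 [365.         193.        ]
 [358.         211.        ]]
(252, 218) [[0.41673959 0.05258287 0.022     ]]
(154, 140) [[0.6368224  0.32435227 0.022     ]]
(266, 182) [[0.51768946 0.01324801 0.022     ]]
(142, 182) [[0.51935471 0.35613104 0.022     ]]
[125 127 125] [147 142 138] [126 129 131] [190 190 195] [139 135 132]
white bar [190 190 195] [214 216 217] [213 216 219]
```

View pics/crop.png

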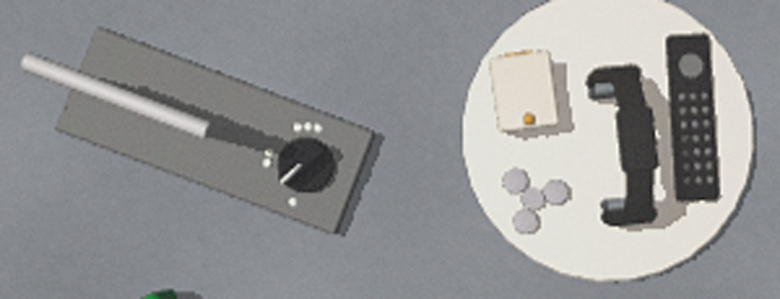

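The crop confirms the black headphones on the white caddy, with the crown centre at crop (638,138), the grey-white remote pattern beside it, and a bar from (25,62) to (207,131). The pointer points lower-left, between one dot (292,201) and two dots (267,158). Next I measure positions.

```bash
python3 - <<'E'
import pickle,cv2,numpy as np
from h import *
d=pickle.load(open('c0.pkl','rb'));c=d['top'];f=c['frame'];g=f.min(2)
# bar: bright region
m=np.zeros_like(g);m[145:190,125:205]=g[145:190,125:205]>172
n,l,st,ce=cv2.connectedComponentsWithStats(m);k=1+st[1:,4].argmax()
pts=np.argwhere(l==k)[:,::-1].astype(np.float32);r=cv2.minAreaRect(pts);print('bar rect',r)
v=cv2.fitLine(pts,cv2.DIST_L2,0,.01,.01).ravel();s=(pts-v[2:])@v[:2]
e=np.array([v[2:]+v[:2]*s.min(),v[2:]+v[:2]*s.max()]);W=onplane(c,e,.148);print('ends',e,W,np.linalg.norm(W[0]-W[1]))
a=W[0]-W[1];print('dock yaw',np.degrees(np.arctan2(-a[0],a[1])),'mid',W.mean(0))
to=lambda p:(np.array(p)+.5)/2.6-.5+np.array([120,130])
# crown
q=to([(617,106),(648,105),(657,168),(624,171)]);C=onplane(c,q,.173);print('crown',C,C.mean(0),[np.linalg.norm(C[i]-C[i-1]) for i in range(4)])
a=(C[0]+C[1]-C[2]-C[3]);print('yaw hp x',np.degrees(np.arctan2(a[1],a[0])))
# side of cups far tips at z ~.062
q=to([(640,68),(655,222)]);C=onplane(c,q,.094);print('cups',C)
q=to([(308,165)]);print('knob',onplane(c,q,.032))
q=to([(292,201),(267,158),(307,127)]);print('dots',onplane(c,q,.022))
q=to([(281,181),(301,166)]);print('ptr',onplane(c,q,.056))
w=ctrl_w=None
E
python3 - <<'E'
from rig import ctrl
c=ctrl.camera('wrist');print(c['mount'],c['mtx'][0])
E
```

```text
bar rect ((163.11404418945312, 166.2054443359375), (75.02661895751953, 4.993751525878906), 21.161256790161133)
ends [[128.15292 152.60654]
 [198.08386 179.78421]] [[0.58191531 0.33666249 0.148     ]
 [0.51445381 0.1673759  0.148     ]] 0.1822333748785556
dock yaw -21.727514456216365 mid [0.54818456 0.25201919 0.148     ]
crown [[ 0.53343314 -0.22226112  0.173     ]
 [ 0.53427235 -0.25155979  0.173     ]
 [ 0.47497428 -0.25926807  0.173     ]
 [ 0.47235837 -0.22811324  0.173     ]] [ 0.50375954 -0.24030055  0.173     ] [np.float64(0.061354493025181166), np.float64(0.029310693455657403), np.float64(0.05979697928098141), np.float64(0.03126445936519242)]
yaw hp x 6.427459058061777
cups [[ 0.58073139 -0.25830057  0.094     ]
 [ 0.42316001 -0.27162636  0.094     ]]
knob [[0.48624306 0.08938021 0.032     ]]
dots [[0.44799441 0.10817815 0.022     ]
 [0.4945213  0.13491164 0.022     ]
 [0.52782102 0.0921593  0.022     ]]
ptr [[0.4686201  0.11319954 0.056     ]
 [0.48414263 0.09253287 0.056     ]]
[[-3.46572206e-04 -9.48131937e-01 -3.17876879e-01  8.23334153e-02]
 [ 9.99999575e-01 -6.00168530e-04  6.99852389e-04 -3.99965644e-04]
 [-8.54332100e-04 -3.17876501e-01  9.48131742e-01 -1.23638307e-01]
 [ 0.00000000e+00  0.00000000e+00  0.00000000e+00  1.00000000e+00]] [335.85556449   0.         318.47434141]
```

```bash
cat > go.py <<'E'
import sys,numpy as np
from rig import ctrl
from h import *
def need(x,y,z,yaw):
    s=ctrl.get_state();A=R(s['ee_rot']);B=R([180,0,yaw])
    print('t',round(s['t'],2),'pos',np.round(s['eef_pos'],4),np.round(s['ee_rot'],2),'w',s['gripper_width'],'F',np.round(s['wrist_force'],1),'q6',np.round(s['joint_pos'],0))
    print('turn(tool)',np.round(Ro.from_matrix(A.T@B).as_rotvec(degrees=True),2))
    print('shift after turn cm',np.round(B.T@(np.array([x,y,z])-s['eef_pos'])*100,2))
if __name__=='__main__': need(*map(float,sys.argv[1:5]))
E
python3 go.py .503 -.241 .32 -174
```

```text
t 0.15 pos [ 0.2217 -0.6372  0.2496] [ 1.7993e+02 -1.0000e-02 -1.6082e+02] w 0.08558233863541727 F [-0.   0.3  0.3] q6 [-54.  21.   1.  -0. -70. -17.]
turn(tool) [ 0.07 -0.02 13.18]
shift after turn cm [-32.12  36.46  -7.04]
```

Request:
play_rows(deltas=[[8.54,0,0,-2.5,0,0,6.6],[8.54,0,0,-2.5,0,0,6.6],[8.54,-3.2,3.65,-2,0,0,0],[8.54,-3.2,3.65,0,0,0,0],[8.54,-3.2,3.65,0,0,0,0],[8.54,-3.2,3.65,0,0,0,0],[8.54,-3.2,3.65,0,0,0,0],[8.54,-3.2,3.65,0,0,0,0],[8.54,-3.2,3.65,0,0,0,0],[8.54,-3.2,3.65,0,0,0,0]])

```text
t: 1.15
eef_pos: [0.4452, -0.3204, 0.3194]
ee_rot: [180.0, 0.0, -174.0]
wrist_force: [0.9, -0.5, 0.6]
gripper_width: 0.0855
finger_force: 0.0
```

Request:
play_rows(deltas=[[8.54,-3.2,3.65,0,0,0,0],[8.54,-3.2,3.65,0,0,0,0],[8.54,0,0,0,0,0,0],[8.54,0,0,0,0,0,0],[8.54,0,0,0,0,0,0]])

```text
t: 1.65
eef_pos: [0.5002, -0.2434, 0.3192]
ee_rot: [180.0, -0.0, -174.0]
wrist_force: [0.2, 0.2, 0.2]
gripper_width: 0.0857
finger_force: 0.0
```

Run:
```python
from go import *
import pickle
s=ctrl.get_state();c=ctrl.camera('wrist');c['s']={k:s[k] for k in('eef_pos','ee_rot')}
pickle.dump(c,open('w1.pkl','wb'));cv2.imwrite('pics/w1.png',c['frame'])
need(.503,-.241,.22,-174)
```

```text
t 1.7 pos [ 0.5001 -0.2437  0.3193] [ 1.8000e+02 -2.0000e-02 -1.7407e+02] w 0.08529199428083949 F [-0.5 -0.7  0.3] q6 [ -6.   7.  -8.  -0. -75. -78.]
turn(tool) [ 0.   -0.02 -0.07]
shift after turn cm [-0.32  0.24  9.93]
```

View pics/w1.png

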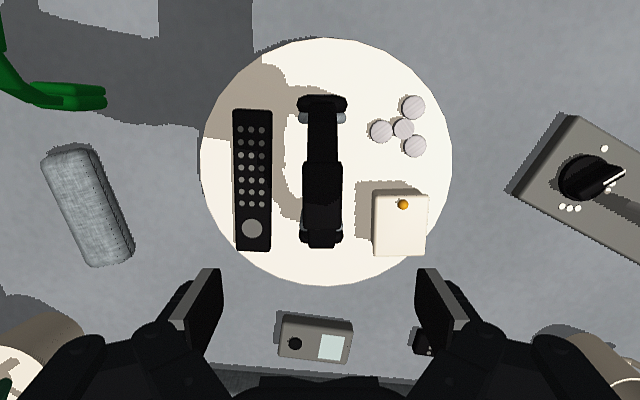

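The wrist view shows the crown as a dark rectangle about (302..342, 163..240), with cups at (323,103) and (321,240). It looks almost aligned with the jaws.

```bash
cat >> h.py <<'E'
def wcam(c):
    A=R(c['s']['ee_rot']);M=np.array(c['mount']);return A@M[:3,:3],A@M[:3,3]+np.array(c['s']['eef_pos'])
E
python3 - <<'E'
import pickle
from h import *
c=pickle.load(open('w1.pkl','rb'));f=c['frame'];Rw,eye=wcam(c)
g=f.max(2);m=np.zeros_like(g);m[90:252,295:350]=g[90:252,295:350]<45
n,l,st,ce=cv2.connectedComponentsWithStats(m);k=1+st[1:,4].argmax()
for r in range(92,252,4):
    xs=np.where(l[r]==k)[0]; print(r,xs.min() if len(xs) else None,xs.max() if len(xs) else None,end='; ')
M=onplane(c,[(302,163),(341.5,163),(342,200),(303,200),(342,225),(303,225)],.173,Rw,eye);print(M)
E
```

```text
92 None None; 96 303 339; 100 298 345; 104 297 346; 108 298 345; 112 300 343; 116 308 336; 120 308 336; 124 308 336; 128 308 336; 132 308 336; 136 308 336; 140 308 336; 144 307 336; 148 308 336; 152 307 337; 156 308 337; 160 307 337; 164 303 340; 168 302 342; 172 302 342; 176 302 341; 180 302 341; 184 302 341; 188 302 341; 192 302 341; 196 303 341; 200 303 341; 204 303 341; 208 303 341; 212 302 340; 216 302 340; 220 303 341; 224 303 340; 228 304 339; 232 299 342; 236 299 342; 240 301 340; 244 308 334; 248 None None; [[ 0.47495521 -0.25979207  0.173     ]
 [ 0.47162642 -0.22779846  0.173     ]
 [ 0.50299768 -0.22341005  0.173     ]
 [ 0.50640057 -0.25615927  0.173     ]
 [ 0.52556228 -0.22054875  0.173     ]
 [ 0.52904847 -0.25413154  0.173     ]]
```

Request:
play_rows(deltas=[[8.54,-0.33,0.34,2,0,0,-0.7],[8.54,0,0,3,0,0,0],[8.54,0,0,3,0,0,0],[8.54,0,0,2.5,0,0,0],[8.54,0,0,2,0,0,0],[8.54,0,0,1,0,0,0],[8.54,0,0,0.7,0,0,0],[8.54,0,0,0,0,0,0],[8.54,0,0,0,0,0,0]])

```text
t: 2.6
eef_pos: [0.504, -0.2397, 0.1782]
ee_rot: [-180.0, 0.1, -173.3]
wrist_force: [0.1, -0.0, 1.0]
gripper_width: 0.0856
finger_force: 0.0
```

Request:
play_rows(deltas=[[3,0,0,0,0,0,0],[3,0,0,0,0,0,0],[3,0,0,0,0,0,0],[3,0,0,0,0,0,0],[3,0,0,0,0,0,0],[3,0,0,0,0,0,0],[3,0,0,0,0,0,0],[3,0,0,0,0,0,0],[3,0,0,0,0,0,0],[3,0,0,0,0,0,0]])

```text
t: 3.6
eef_pos: [0.504, -0.2395, 0.178]
ee_rot: [-180.0, 0.1, -173.3]
wrist_force: [-1.1, -0.3, 5.3]
gripper_width: 0.0328
finger_force: 60.3
```

Request:
play_rows(deltas=[[3,0,0,-1,0,0,0],[3,0,0,-2,0,0,0],[3,0,0,-2.5,0,0,0],[3,0,0,-3,0,0,0],[3,0,0,-3,0,0,0],[3,0,0,-3,0,0,0],[3,0,0,-2.5,0,0,0],[3,0,0,-1,0,0,0],[3,0,0,0,0,0,0],[3,0,0,0,0,0,0]])

```text
t: 4.6
eef_pos: [0.503, -0.2389, 0.3558]
ee_rot: [179.9, -0.1, -173.3]
wrist_force: [-0.6, 0.7, -2.7]
gripper_width: 0.0326
finger_force: 60.0
```

```bash
python3 go.py .548 .252 .358 158.3
```

```text
t 4.6 pos [ 0.503  -0.2389  0.3558] [ 1.7993e+02 -1.0000e-01 -1.7332e+02] w 0.032626685220636865 F [-0.6  0.7 -2.7] q6 [ -5.   7.  -4.  -0. -79. -78.]
turn(tool) [ 0.05 -0.12 28.38]
shift after turn cm [13.97 47.28 -0.22]
```

Request:
play_rows(deltas=[[3,0,0,0,0,0,3.4],[3,0,0,0,0,0,5],[3,0,0,0,0,0,5],[3,0,0,0,0,0,5],[3,0,0,0,0,0,5],[3,0,0,0,0,0,5],[3,0.5,1.7,0,0,0,0],[3,0.8,2.7,0,0,0,0],[3,1,3.4,0,0,0,0],[3,1,3.4,0,0,0,0]])

```text
t: 5.6
eef_pos: [0.5136, -0.122, 0.3552]
ee_rot: [-179.9, -0.2, 158.2]
wrist_force: [-0.3, 0.4, -2.2]
gripper_width: 0.0326
finger_force: 60.1
```

Request:
play_rows(deltas=[[3,1,3.4,0,0,0,0],[3,1,3.4,0,0,0,0],[3,1,3.4,0,0,0,0],[3,1,3.4,0,0,0,0],[3,1,3.4,0,0,0,0],[3,1,3.4,0,0,0,0],[3,1,3.4,0,0,0,0],[3,1,3.4,0,0,0,0],[3,0.6,2,0,0,0,0],[3,0.3,1,0,0,0,0]])

```text
t: 6.6
eef_pos: [0.543, 0.192, 0.3554]
ee_rot: [-179.9, -0.1, 158.4]
wrist_force: [0.1, -0.6, -2.1]
gripper_width: 0.0319
finger_force: 60.1
```

Request:
play_rows(deltas=[[3,0,0,0,0,0,0],[3,0,0,0,0,0,0],[3,0,0,0,0,0,0]])

```text
t: 6.9
eef_pos: [0.5433, 0.1894, 0.3573]
ee_rot: [-180.0, -0.0, 158.2]
wrist_force: [0.1, -1.1, -2.5]
gripper_width: 0.0326
finger_force: 60.1
```

Run:
```python
from go import *
import pickle
s=ctrl.get_state();c=ctrl.camera('wrist');c['s']={k:s[k] for k in('eef_pos','ee_rot')}
pickle.dump(c,open('w2.pkl','wb'));t=ctrl.camera('top');pickle.dump(t,open('t2.pkl','wb'))
cv2.imwrite('pics/w2.png',np.hstack([cv2.resize(c['frame'][:, :],(480,300)),t['frame'][80:380,60:380]]))
need(.548,.252,.358,158.3)
```

```text
t 7.0 pos [0.5434 0.1895 0.3576] [1.7998e+02 1.0000e-02 1.5822e+02] w 0.03279050501135306 F [-0.8 -0.1 -1.6] q6 [  39.    8.   -2.    0.  -80. -150.]
turn(tool) [ 0.02  0.01 -0.08]
shift after turn cm [ 1.89  5.98 -0.04]
```

View pics/w2.png

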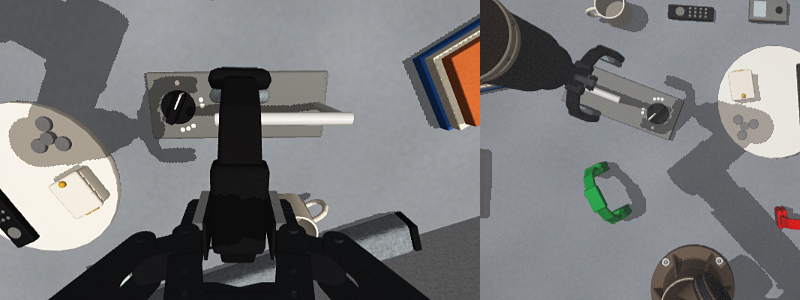

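The wrist view shows the headphones held upright and square to the bar. The bar spans about (287..471, 157) at full resolution and the knob is at (238,142). I stopped about 6 cm short along the bar, so I'll refine the bar and knob from this view.

Run:
```python
import pickle
from h import *
c=pickle.load(open('w2.pkl','rb'));f=c['frame'];Rw,eye=wcam(c)
m=np.zeros(f.shape[:2],np.uint8);m[145:172,275:480]=f.min(2)[145:172,275:480]>165
ys,xs=np.where(m);print(xs.min(),xs.max())
def col(x): y=np.where(m[:,x])[0];return (y.min()+y.max())/2,y.min(),y.max()
x0,x1=xs.min(),xs.max();print(col(x1-10),col(x0+2),col(370),col(420))
p=np.polyfit([370,420,x1-10],[col(370)[0],col(420)[0],col(x1-10)[0]],1)
E=onplane(c,[(x0,np.polyval(p,x0)),(x1,np.polyval(p,x1))],.148,Rw,eye);a=E[1]-E[0]
print('ends',E,np.linalg.norm(a),'mid',E.mean(0),'yaw',np.degrees(np.arctan2(-a[0],a[1])))
g=f.max(2);k=np.zeros(f.shape[:2],np.uint8);k[105:180,205:268]=g[105:180,205:268]<50
n,l,st,ce=cv2.connectedComponentsWithStats(k);i=1+st[1:,4].argmax();print(st[i],ce[i],onplane(c,ce[i],.035,Rw,eye))
d=np.zeros(f.shape[:2],np.uint8);d[90:190,195:285]=f.min(2)[90:190,195:285]>170
n,l,st,ce=cv2.connectedComponentsWithStats(d)
for i in range(1,n):
  if st[i,4]>5: print('dot',st[i],ce[i],onplane(c,ce[i],.022,Rw,eye)[0,:2],onplane(c,ce[i],.056,Rw,eye)[0,:2])
```

```text
286 471
(np.float64(158.0), np.int64(151), np.int64(165)) (np.float64(159.5), np.int64(152), np.int64(167)) (np.float64(158.0), np.int64(151), np.int64(165)) (np.float64(158.5), np.int64(151), np.int64(166))
ends [[0.51382136 0.16569453 0.148     ]
 [0.5826348  0.33750824 0.148     ]] 0.18508171902059894 mid [0.54822808 0.25160138 0.148     ] yaw -21.826689842004402
[ 215  120   46   47 1575] [237.00190476 143.02793651] [[0.48725136 0.09559622 0.035     ]]
dot [232 126  10  20  50] [236.42 135.58] [0.47855791 0.0956934 ] [0.47770343 0.10482662]
dot [265 130   6   6  32] [267.5 132.5] [0.49040167 0.13631939] [0.48866983 0.14244316]
dot [267 138   6   5  20] [269.2  139.45] [0.49969481 0.13460219] [0.49727456 0.14085316]
dot [255 164   6   7  30] [257.56666667 167.16666667] [0.52848351 0.10376512] [0.52393067 0.11230041]
dot [248 168   6   6  30] [250.8        170.66666667] [0.52948365 0.09289548] [0.52485673 0.10223597]
dot [241 170   6   6  31] [243.38709677 172.29032258] [0.52773248 0.08228673] [0.52323528 0.09241309]
```

Request:
play_rows(deltas=[[3,0.3,1.0,0,0,0,0],[3,0.5,1.5,0,0,0,0],[3,0.5,1.5,0,0,0,0],[3,0.4,1.2,0,0,0,0],[3,0.2,0.75,0,0,0,0],[3,0,0,0,0,0,0],[3,0,0,0,0,0,0],[3,0,0,0,0,0,0]])

```text
t: 7.8
eef_pos: [0.5478, 0.2525, 0.3574]
ee_rot: [-180.0, 0.0, 158.3]
wrist_force: [-0.7, -0.6, -1.6]
gripper_width: 0.0324
finger_force: 60.2
```

```bash
python3 go.py .5482 .2517 .178 158.3
```

```text
t 7.8 pos [0.5478 0.2525 0.3574] [-180.      0.    158.27] w 0.03236534454321301 F [-0.7 -0.6 -1.6] q6 [  43.   11.    1.    0.  -80. -155.]
turn(tool) [-0.    0.   -0.03]
shift after turn cm [-0.07 -0.05 17.94]
```

Lower to about 1.5 cm above contact, then creep.

Request:
play_rows(deltas=[[3,0,0,1.4,0,0,0],[3,0,0,2,0,0,0],[3,0,0,2.5,0,0,0],[3,0,0,2.5,0,0,0],[3,0,0,2.5,0,0,0],[3,0,0,2.5,0,0,0],[3,0,0,2,0,0,0],[3,0,0,0.9,0,0,0],[3,0,0,0,0,0,0],[3,0,0,0,0,0,0]])

```text
t: 8.8
eef_pos: [0.5482, 0.2528, 0.195]
ee_rot: [180.0, 0.0, 158.3]
wrist_force: [0.5, 0.1, -1.6]
gripper_width: 0.0322
finger_force: 60.1
```

Request:
play_rows(deltas=[[3,0,0,0.3,0,0,0],[3,0,0,0.3,0,0,0],[3,0,0,0.2,0,0,0],[3,0,0,0.2,0,0,0],[3,0,0,0.1,0,0,0],[3,0,0,0,0,0,0],[3,0,0,0,0,0,0]])

```text
t: 9.5
eef_pos: [0.5478, 0.2528, 0.1834]
ee_rot: [180.0, 0.0, 158.3]
wrist_force: [0.5, -0.4, -2.1]
gripper_width: 0.0323
finger_force: 60.2
```

Request:
play_rows(deltas=[[3,0,0,0.1,0,0,0],[3,0,0,0.1,0,0,0],[3,0,0,0.1,0,0,0],[3,0,0,0,0,0,0]])

```text
t: 9.9
eef_pos: [0.5477, 0.2527, 0.1801]
ee_rot: [-180.0, -0.0, 158.3]
wrist_force: [-0.3, -0.0, -1.6]
gripper_width: 0.0324
finger_force: 60.2
```

Request:
play_rows(deltas=[[3,0,0,0.1,0,0,0],[3,0,0,0,0,0,0]])

```text
t: 10.1
eef_pos: [0.5477, 0.2527, 0.1792]
ee_rot: [-180.0, -0.0, 158.3]
wrist_force: [0.4, 0.1, -3.2]
gripper_width: 0.0328
finger_force: 60.2
```

Request:
play_rows(deltas=[[3,0,0,0.1,0,0,0],[3,0,0,0,0,0,0]])

```text
t: 10.3
eef_pos: [0.5477, 0.2527, 0.1782]
ee_rot: [-180.0, -0.0, 158.3]
wrist_force: [-0.1, -0.0, -2.5]
gripper_width: 0.0323
finger_force: 60.2
```

Request:
play_rows(deltas=[[3,0,0,0.1,0,0,0],[3,0,0,0,0,0,0]])

```text
t: 10.5
eef_pos: [0.5478, 0.2528, 0.1779]
ee_rot: [180.0, 0.0, 158.3]
wrist_force: [-0.7, -1.0, 2.9]
gripper_width: 0.0321
finger_force: 60.7
```

Request:
play_rows(deltas=[[3,0,0,0.1,0,0,0],[3,0,0,0,0,0,0]])

```text
t: 10.7
eef_pos: [0.5479, 0.2528, 0.1778]
ee_rot: [180.0, 0.0, 158.3]
wrist_force: [-5.3, -0.6, 9.5]
gripper_width: 0.0327
finger_force: 61.6
```

Contact is exactly where predicted. I'll back off 1 mm and release.

Request:
play_rows(deltas=[[3,0,0,-0.1,0,0,0],[3.6,0,0,0,0,0,0],[4.5,0,0,0,0,0,0],[6,0,0,0,0,0,0],[7.5,0,0,0,0,0,0],[7.5,0,0,0,0,0,0],[7.5,0,0,0,0,0,0],[7.5,0,0,0,0,0,0]])

```text
t: 11.5
eef_pos: [0.5478, 0.2528, 0.1773]
ee_rot: [-180.0, -0.0, 158.3]
wrist_force: [0.4, -0.9, -0.2]
gripper_width: 0.0751
finger_force: 0.0
```

Request:
play_rows(deltas=[[7.5,0,0,-0.5,0,0,0],[7.5,0,0,-1.5,0,0,0],[7.5,0,0,-2.5,0,0,0],[7.5,0,0,-3,0,0,0],[7.5,0,0,-3,0,0,0],[7.5,0,0,-2.5,0,0,0],[7.5,0,0,-1,0,0,0],[7.5,0,0,0,0,0,0],[7.5,0,0,0,0,0,0]])

```text
t: 12.4
eef_pos: [0.5473, 0.2526, 0.3163]
ee_rot: [-180.0, -0.1, 158.3]
wrist_force: [-0.5, 0.5, -0.6]
gripper_width: 0.0748
finger_force: 0.0
```

Run:
```python
from go import *
s=ctrl.get_state();c=ctrl.camera('wrist');t=ctrl.camera('side')
cv2.imwrite('pics/w3.png',np.hstack([cv2.resize(c['frame'][:, :],(480,300)),t['frame'][100:400,150:470]]))
need(.486,.0962,.2,-53)
```

```text
t 12.5 pos [0.5473 0.2525 0.3157] [-1.7988e+02 -8.0000e-02  1.5827e+02] w 0.07471023100622926 F [ 0.7  0.3 -0.2] q6 [  43.   12.   -3.   -0.  -75. -155.]
turn(tool) [ 6.0000e-02 -1.9000e-01 -1.4873e+02]
shift after turn cm [ 8.79 14.3  11.57]
```

View pics/w3.png

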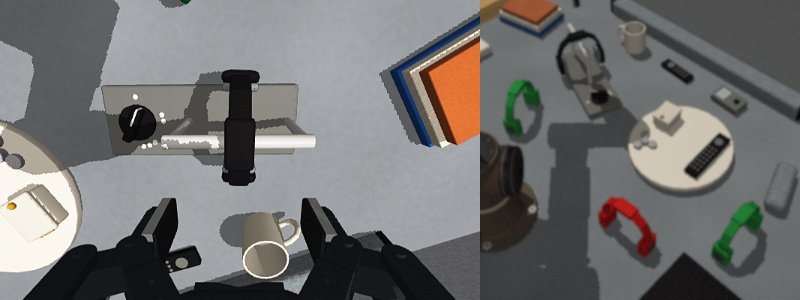

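The headphones hang by themselves, square and centred on the bar, as seen at (240,135) in the wrist image and (580,50) in the side crop. Now the knob.

Request:
play_rows(deltas=[[4,0,0,0,0,0,-8],[4,0,0,0,0,0,-8],[4,0,0,0,0,0,-8],[4,0,0,0,0,0,-8],[4,0,0,0,0,0,-8],[4,0,0,0,0,0,-8],[4,0,0,0,0,0,-8],[4,0,0,0,0,0,-8],[4,0,0,0,0,0,-8],[4,0,0,0,0,0,-8]])

```text
t: 13.5
eef_pos: [0.5474, 0.2525, 0.3159]
ee_rot: [180.0, -0.1, -121.4]
wrist_force: [1.0, -0.4, 0.2]
gripper_width: 0.0402
finger_force: 0.0
```

Request:
play_rows(deltas=[[4,0,0,0,0,0,-8],[4,0,0,0,0,0,-8],[4,0,0,0,0,0,-8],[4,0,0,0,0,0,-8],[4,0,0,0,0,0,-8],[4,0,0,0,0,0,-8],[4,0,0,0,0,0,-8],[4,0,0,0,0,0,-8],[4,0,0,0,0,0,-4.7],[4,0,0,0,0,0,0]])

```text
t: 14.5
eef_pos: [0.5475, 0.2526, 0.316]
ee_rot: [179.9, -0.0, -53.0]
wrist_force: [0.6, 0.4, -0.3]
gripper_width: 0.0402
finger_force: 0.0
```

Request:
play_rows(deltas=[[4,1,1.7,0,0,0,0],[4,1.5,2.5,0,0,0,0],[4,1.5,2.5,0,0,0,0],[4,1.5,2.5,0,0,0,0],[4,1.5,2.5,0,0,0,0],[4,1.2,1.8,0,0,0,0],[4,0.6,0.8,0,0,0,0],[4,0,0,0,0,0,0],[4,0,0,0,0,0,0],[4,0,0,0,0,0,0]])

```text
t: 15.5
eef_pos: [0.4869, 0.0972, 0.3171]
ee_rot: [180.0, 0.0, -53.0]
wrist_force: [0.6, -0.8, 0.1]
gripper_width: 0.0397
finger_force: 0.0
```

Run:
```python
from go import *
import pickle
s=ctrl.get_state();c=ctrl.camera('wrist');c['s']={k:s[k] for k in('eef_pos','ee_rot')}
pickle.dump(c,open('w4.pkl','wb'));cv2.imwrite('pics/w4.png',c['frame'])
need(.486,.0962,.15,-53)
```

```text
t 15.55 pos [0.4869 0.0972 0.317 ] [179.97   0.   -53.  ] w 0.03999440001136817 F [ 0.1 -0.6 -0.7] q6 [ 34.   1. -15.  -0. -74.   3.]
turn(tool) [ 0.03  0.   -0.  ]
shift after turn cm [ 0.02  0.13 16.7 ]
```

View pics/w4.png

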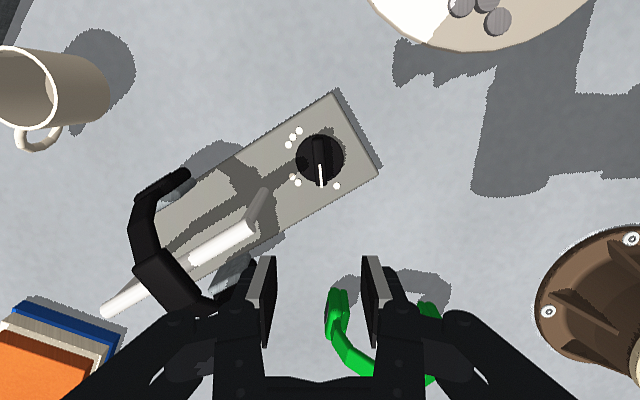

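The knob is at (320,158). Its pointer is the white line from (320,163) to (321,186), almost vertical in the image, so the jaws are nearly aligned. I'll measure the pointer angle.

Run:
```python
import pickle
from h import *
c=pickle.load(open('w4.pkl','rb'));f=c['frame'];Rw,eye=wcam(c)
d=np.zeros(f.shape[:2],np.uint8);d[155:192,308:332]=f.min(2)[155:192,308:332]>150
p=np.argwhere(d)[:,::-1].astype(float);top=p[p[:,1]<p[:,1].min()+3].mean(0);bot=p[p[:,1]>p[:,1].max()-3].mean(0)
E=onplane(c,[top,bot],.056,Rw,eye);a=E[1]-E[0];print(len(p),top,bot,E[:,:2],'ptr ang',np.degrees(np.arctan2(a[1],a[0])))
b=E[1]-[.486,.0962,.056];print('via axis',np.degrees(np.arctan2(b[1],b[0])),np.linalg.norm(b[:2]))
```

```text
256 [319.125 165.125] [319.42028986 190.04347826] [[0.48602697 0.09626923]
 [0.46759576 0.12013964]] ptr ang 127.67302748797358
via axis 127.5522438998516 0.030196398850197443
```

Request:
play_rows(deltas=[[4,0,0.13,2,0,0,-0.6],[4,0,0,3.5,0,0,0],[4,0,0,4,0,0,0],[4,0,0,4,0,0,0],[4,0,0,4,0,0,0],[4,0,0,3.5,0,0,0],[4,0,0,2,0,0,0],[4,0,0,1,0,0,0],[4,0,0,0,0,0,0],[4,0,0,0,0,0,0]])

```text
t: 16.55
eef_pos: [0.4862, 0.0962, 0.0781]
ee_rot: [-180.0, -0.0, -52.4]
wrist_force: [-1.0, -1.0, -0.1]
gripper_width: 0.04
finger_force: 0.0
```

```bash
python3 go.py .486 .0962 .058 -52.4
```

```text
t 16.55 pos [0.4862 0.0962 0.0781] [-1.7995e+02 -2.0000e-02 -5.2380e+01] w 0.04001803073183629 F [-1.  -1.  -0.1] q6 [ 34.  15. -34.   0. -41.   4.]
turn(tool) [-0.05 -0.02  0.02]
shift after turn cm [-0.01  0.01  2.01]
```

Request:
play_rows(deltas=[[4,0,0,0.8,0,0,0],[4,0,0,0.8,0,0,0],[4,0,0,0.4,0,0,0],[4,0,0,0,0,0,0],[1,0,0,0,0,0,0],[1,0,0,0,0,0,0],[1,0,0,0,0,0,0],[1,0,0,0,0,0,0],[1,0,0,0,0,0,0]])

```text
t: 17.45
eef_pos: [0.4864, 0.0962, 0.0579]
ee_rot: [-179.9, -0.0, -52.4]
wrist_force: [3.4, 1.0, 1.9]
gripper_width: 0.0121
finger_force: 60.6
```

Request:
play_rows(deltas=[[1,0,0,0,0,0,2],[1,0,0,0,0,0,4],[1,0,0,0,0,0,4],[1,0,0,0,0,0,0],[1,0,0,0,0,0,0]])

```text
t: 17.95
eef_pos: [0.4867, 0.0964, 0.0579]
ee_rot: [-179.9, -0.0, -62.4]
wrist_force: [5.0, 0.3, 0.4]
gripper_width: 0.0125
finger_force: 60.5
```

Request:
play_rows(deltas=[[1,0,0,0,0,0,4],[1,0,0,0,0,0,5],[1,0,0,0,0,0,5],[1,0,0,0,0,0,5],[1,0,0,0,0,0,5],[1,0,0,0,0,0,5],[1,0,0,0,0,0,5],[1,0,0,0,0,0,4],[1,0,0,0,0,0,2],[1,0,0,0,0,0,0]])

```text
t: 18.95
eef_pos: [0.488, 0.0966, 0.0579]
ee_rot: [-179.8, 0.2, -102.4]
wrist_force: [11.3, -0.3, -6.4]
gripper_width: 0.0124
finger_force: 59.8
```

Request:
play_rows(deltas=[[1,0,0,0,0,0,0],[1,0,0,0,0,0,0],[1.8,0,0,0,0,0,0],[3,0,0,0,0,0,0],[4,0,0,0,0,0,0],[4,0,0,0,0,0,0],[4,0,0,0,0,0,0]])

```text
t: 19.65
eef_pos: [0.4851, 0.0955, 0.0573]
ee_rot: [180.0, -0.0, -102.4]
wrist_force: [0.1, 0.6, 0.3]
gripper_width: 0.0401
finger_force: 0.0
```

Request:
play_rows(deltas=[[4,0,0,-1,0,0,0],[4,0,0,-2,0,0,0],[4,0,0,-3,0,0,0],[4,0,0,-4,0,0,0],[4,0,0,-4,0,0,0],[4,0,0,-4,0,0,0],[4,0,0,-4,0,0,0],[4,0,0,-2,0,0,0],[4,0,0,0,0,0,0],[4,0,0,0,0,0,0]])

```text
t: 20.65
eef_pos: [0.4851, 0.0956, 0.298]
ee_rot: [-180.0, 0.1, -102.4]
wrist_force: [-0.3, 0.1, -0.0]
gripper_width: 0.0398
finger_force: 0.0
```

Run:
```python
from go import *
import pickle
s=ctrl.get_state();c=ctrl.camera('wrist');c['s']={k:s[k] for k in('eef_pos','ee_rot')}
pickle.dump(c,open('w5.pkl','wb'));cv2.imwrite('pics/w5.png',c['frame'])
need(.486,.0962,.3,-102)
```

```text
t 20.7 pos [0.4848 0.0954 0.2971] [ 179.96   -0.   -102.42] w 0.039792505111580855 F [-0.2  1.   0.1] q6 [ 34.   2. -17.  -0. -71. -46.]
turn(tool) [ 0.04 -0.   -0.42]
shift after turn cm [-0.1  -0.1  -0.29]
```

View pics/w5.png

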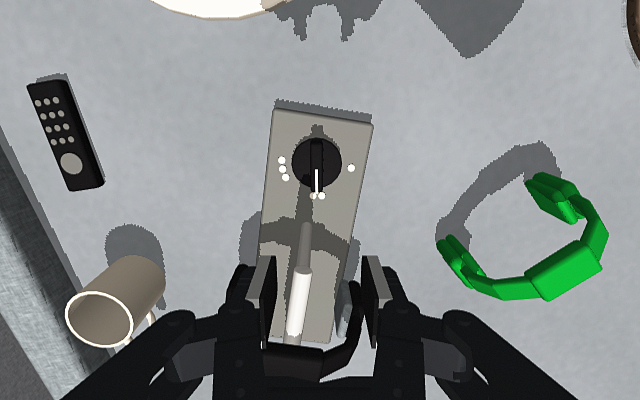

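The pointer (315,170)→(316,193) stands at the two dots (313..321,196). I'll measure its angle before handing in.

Run:
```python
from go import *
import pickle
c=pickle.load(open('w5.pkl','rb'));f=c['frame'];Rw,eye=wcam(c)
d=np.zeros(f.shape[:2],np.uint8);d[165:190,310:322]=f.min(2)[165:190,310:322]>150
p=np.argwhere(d)[:,::-1].astype(float);top=p[p[:,1]<p[:,1].min()+3].mean(0);bot=p[p[:,1]>p[:,1].max()-3].mean(0)
E=onplane(c,[top,bot],.056,Rw,eye);a=E[1]-E[0];an=np.degrees(np.arctan2(a[1],a[0]));q=np.radians(180-an-21.8);print(top,bot,an,q)
t=ctrl.camera('top');cv2.imwrite('pics/t5.png',t['frame'])
if 1.33<q<1.47: print(ctrl.sign_off())
```

```text
[316. 170.] [316. 188.] 77.42045412989263 1.4098690436991612
the job is handed in; nothing more can be done
None
```

The headphones hang by themselves on the middle of the dock's bar, and the selector reads about 1.41 rad in the wrist image (two dots = 1.4); I handed the job in at about 21 s and the verdict was not reported back.

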